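# Start the bench fume extractor with its sprung start handle

## Task

Start the fume extractor on the bench: slide the steel guard fully open, away from the handle, then turn the sprung bar handle clockwise until it comes firmly against its stop, hold it there for about a second without forcing it, and let it spring back to rest. Leave the guard fully open and do not disturb the things standing around the machine.

Things in the scene. Friction and masses are not known exactly. Their poses are not given: they have to be found in the camera images.
- unit: the fume extractor: grey steel box fixed to the bench, 260 (x) x 360 (y) x 120 mm tall, louvres on its front (-x) side, a round duct spigot (100 mm diameter, 60 mm long) on its +y side. Origin at the centre of its underside, z up; turned up to 0.4 rad. Handle and guard are on its flat top
- hub (a point): point on the handle's vertical turning axis, 30 mm above the box's top (x 0, y 30, z 150 mm in the unit's frame), at mid-height of the bar; its y axis runs along the bar. The bar is 160 mm long, 22 wide, 28 tall, its underside 16 mm and its top 44 mm above the box's top, on a round hub of 22 mm radius
- left_end (a point): centre of one end of the bar handle, 80 mm from the axis; at rest this end points to the unit's +y. Turning clockwise moves it first towards the unit's +x
- right_end (a point): centre of the other end of the bar, 80 mm from the axis; at rest it points to the unit's -y, turning clockwise moves it first towards the unit's -x, past the guard's place
- handle (a joint): angle of the black plastic bar handle, rad: 0 at rest (bar along the unit's y), growing clockwise seen from above. Its spring always turns it back to 0: pushed level 65 mm from the axis it needs about 2.5 N at first, 4 to 6 N near the stop. The stop is hidden in the box and met anywhere from 0.95 to 1.45 rad, so it must be felt. A shut guard blocks the handle at about 0.25 rad
- guard (a joint): travel of the steel sliding guard, m: 0 shut (0 to 8 mm at the start), 0.08 fully open at its end stop. It slides straight along the unit's -y, away from the handle, on a track on the box's top, takes about 2.5 N and stays where it is left
- tab (a point): centre of the top edge of the guard's upright tab, 47 mm above the box's top. The tab is 36 mm wide along the unit's x, 12 thick along y, 45 tall, on a flat plate 5 mm thick and 60 long; shut, it stands at x -45, y -35 mm in the unit's frame, with 16 mm between it and the bar's -x side
- buffer (a joint): how far the rubber stop buffer hidden in the box is pressed in by the handle, m: 0 untouched; 0.0015 to 0.007 is firm contact, more is forcing. Stiffness 2.5 N per mm, 60 mm from the handle's axis: once it is met, the push needed at 65 mm rises by about 2 N per mm; 12 N in all is firm, over 20 N is forcing
- tape: bystander: roll of green tape lying flat, 104 mm across, 48 mm tall, origin under its centre
- water: bystander: water bottle, 66 mm diameter, 200 mm tall, origin under its centre
- carton: bystander: cardboard box 130 x 90 x 60 mm, origin under its centre
- flask: bystander: white flask, 72 mm diameter, 220 mm tall, origin under its centre

How it is judged:
By the outcome, as a careful person would: the job done as asked, in the order asked, and still so for the second after the job is handed in, with the robot touching nothing.
It also fails if it takes over 64 s, if anything falls off the work surface, if the arm or the gripper's body presses on something with over 40 N, if the wrist force passes 120 N, or if a joint passes its speed limit or range.

## Robot

A 6-joint arm with a two-finger parallel gripper is mounted at the origin on the work surface. World frame = base frame: x ahead of the robot, y to its left, z up, the work surface at z = 0. Lengths are in m, angles in rad, forces in N, time in s.
With the tool pointing down it reaches from about 0.25 to 0.775 m from the base axis. Payload 4 kg.
Tool frame: the origin (TCP) lies at the very end of the fingers, on their centre line; the grasp point (between the pads) lies 19 mm behind it (robot.grip_point_offset is the distance from the TCP to the grasp point, in m); z points along the fingers, x is the direction in which the jaws open and shut, and the axes are right-handed (so a half turn about z gives the same grasp; the last joint's range is limited). The gripper opens to 94 mm and grips with 3 to 60 N. Pads are 16 mm wide; open, the fingers measure 119 mm over their backs; the gripper's body (75 mm by 177 mm) begins 78 mm behind the grasp point.
Start: joints at [-1.207, 0.087, 1.371, -0, 1.684, -0.103], TCP at [0.248, -0.491, 0.206] pointing down, gripper open.
Joint ranges: [-3.1, 3.1], [-0.76, 2.03], [0.27, 2.55], [-1.08, 4.22], [0.17, 2.65], [-2.57, 2.57]. Speed limits (rad/s): [2.79, 2.79, 3.14, 3.14, 3.14, 3.14].

## Interface

Orientations are given as [roll, pitch, yaw] about the fixed x, y, z axes, in that order (R = Rz(yaw) Ry(pitch) Rx(roll)).
In Python, from bench import robot gives the robot as it stands.
- The arm moves only by the shell command python3 -m inch 'ROWS'. ROWS is text: rows parted by semicolons, each of 5 numbers parted by spaces: the shift along the tool's x, y, z in cm, then the turn about the tool's z in rad, then the closure, from 0 (fully open) to 1 (shut). In form: tx ty tz spin claw; .... A call has 1 to 20 rows; each row is the pose to reach, as a shift and turn from the pose measured when the call began, along the tool's axes at that moment; what a row does not reach only later rows make up. A row lasts 1/12 s, in which the tool goes at most 41.7 mm and 7.16 degrees, less where a joint would pass 70% of its speed; a pose out of reach is approached as far as the arm can. A call with a gripper value outside its range is refused whole. The fingers move at their own pace and stop on an object; the grip force is fixed at half the most. Time passes only in rows, so rows that repeat a pose let the fingers close. It gives the time, the measured TCP pose, the force and the opening at its end, in the units of the state.
- robot.get_obs(): the state, without advancing time (a new reading comes with each control period).
- robot.snapshot(name): name is "side" or "top" or "wrist"; returns (picture, depth): 420x560x3 uint8, blue, green, red; 420x560 float32, m along the optical axis (not along the pixel's ray), 0 where there is no reading.
- robot.camera_info(name): a dict with "K" (3x3 intrinsics, pixels), "extrinsics" (4x4, takes a point from world to camera coordinates); the wrist camera has in their place "mount" (4x4, takes a point from camera to tool coordinates, whose origin is the TCP and whose axes are the tool frame's). Camera axes: x right, y down, z forward; pixel columns grow to the right and rows downward; lengths in m; the calibration is good to about 2 mm. A picture is of the moment at which its call begins: read the wrist's pose just before it. camera_info takes no time and is no camera call.
- robot.close_job(): hands the job in, once; it reports no verdict.
The state is a dict: "time": time; "joint_positions": joint angles; "qvel": joint speeds; "joint_torque": joint torques, N m; "tool_pos": TCP position; "ee_rot": TCP orientation; "wrist_force": force on the tool from outside, world axes, zero at the start; "wrist_torque": the same for the moment, N m; "width": finger opening in m.
Only numpy, scipy, OpenCV 4.12 (cv2) and the standard library are available. Lean on these libraries where they do the work, as an engineer would, in place of code of your own. Each camera call takes 0.05 s, during which the arm holds its last target.

## Working session

There is one attempt and no reset: what is moved stays moved. The work goes in short steps, Python scripts to look and compute and a shell command to move; the robot and the scene stay as the last step left them, time stands still between calls to the robot, and variables do not carry over. Pictures are saved under pics/ and viewed, and the job is handed in when it is done.

```bash
mkdir -p pics; ls; python3 - <<'E'
from bench import robot
import cv2
o=robot.get_obs()
print({k:o[k] for k in('time','tool_pos','ee_rot','wrist_force','width')})
for n in('side','top','wrist'):
    o=robot.get_obs()
    p,d=robot.snapshot(n); cv2.imwrite(f'pics/{n}0.png',p)
    import numpy as np; np.savez(f'{n}0.npz',p=p,d=d)
    print(n,robot.camera_info(n))
E
```

```text
pics
{'time': 0.0, 'tool_pos': array([ 0.24731505, -0.4906362 ,  0.20431284]), 'ee_rot': array([-3.14138369e+00,  2.20163871e-03, -1.10395464e+00]), 'wrist_force': array([ 0.48083887,  0.61805023, -0.00564751]), 'width': 0.0943671007729254}
side {'K': array([[407.76249278,   0.        , 278.34740211],
       [  0.        , 407.76249278, 207.61513363],
       [  0.        ,   0.        ,   1.        ]]), 'extrinsics': array([[-0.91129768, -0.41091509, -0.02617864,  0.46545197],
       [-0.20069879,  0.49881097, -0.84315337,  0.2064505 ],
       [ 0.35952264, -0.76310969, -0.53703545,  0.97506117],
       [ 0.        ,  0.        ,  0.        ,  1.        ]])}
top {'K': array([[389.88368863,   0.        , 275.97046558],
       [  0.        , 389.88368863, 210.6359568 ],
       [  0.        ,   0.        ,   1.        ]]), 'extrinsics': array([[ 0.0248983 , -0.9996399 , -0.01000731, -0.00875868],
       [-0.9939489 , -0.02368278, -0.10726002,  0.51250067],
       [ 0.1069844 ,  0.01261735, -0.99418064,  1.32669184],
       [ 0.        ,  0.        ,  0.        ,  1.        ]])}
wrist {'K': array([[304.68954506,   0.        , 275.46089071],
       [  0.        , 304.68954506, 206.95213772],
       [  0.        ,   0.        ,   1.        ]]), 'mount': array([[ 9.99999919e-01, -1.69917538e-04, -3.65495780e-04,
         7.72989062e-04],
       [ 2.64837602e-04,  9.60571716e-01,  2.78032209e-01,
        -8.09083890e-02],
       [ 3.03842360e-04, -2.78032283e-01,  9.60571683e-01,
        -1.79648295e-01],
       [ 0.00000000e+00,  0.00000000e+00,  0.00000000e+00,
         1.00000000e+00]])}
```

View pics/top0.png

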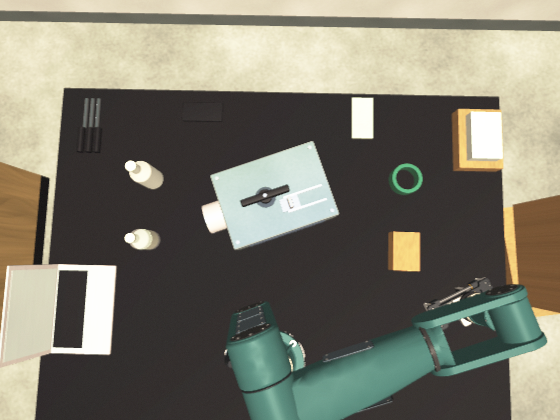

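View pics/side0.png

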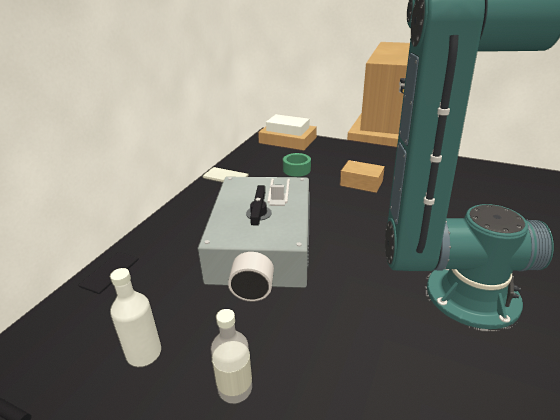

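The top view shows the grey box (about 211–338 px across, 142–249 down), the black bar from about (242,205) to (289,188), and the white guard with its tab near (290,203). I'll measure these next.

```bash
cat > h.py <<'E'
import numpy as np,cv2
from bench import robot
def ray(name,uv,z):
    c=robot.camera_info(name);K=c['K'];E=c['extrinsics'];R=E[:3,:3];t=E[:3,3]
    o=-R.T@t; d=R.T@np.linalg.inv(K)@np.array([uv[0],uv[1],1.])
    return o+d*(z-o[2])/d[2]
def world(name,d):
    c=robot.camera_info(name);K=c['K'];E=c['extrinsics'];v,u=np.indices(d.shape)
    P=np.stack([(u-K[0,2])/K[0,0]*d,(v-K[1,2])/K[1,1]*d,d],-1)
    return (P-E[:3,3])@E[:3,:3]
E
python3 - <<'E'
from h import *
f=np.load('top0.npz');p,d=f['p'],f['d'];W=world('top',d)
hsv=cv2.cvtColor(p,cv2.COLOR_BGR2HSV)
roi=np.zeros(d.shape,bool);roi[135:255,195:345]=1
top=roi&(abs(W[...,2]-.12)<.012)
print('ztop',np.median(W[top][:,2]),top.sum())
m=(roi&(W[...,2]>.105)).astype(np.uint8)
n,l,s,c=cv2.connectedComponentsWithStats(m);i=1+s[1:,4].argmax()
cn,_=cv2.findContours((l==i).astype(np.uint8),cv2.RETR_EXTERNAL,cv2.CHAIN_APPROX_NONE)
cn=max(cn,key=cv2.contourArea)
pts=np.array([ray('top',q[0],.12)[:2] for q in cn])
r=cv2.minAreaRect((pts*1000).astype(np.float32));print('box',r);print(cv2.boxPoints(r))
bar=roi&(hsv[...,2]<60)&(W[...,2]>.14)
ij=np.argwhere(bar)[:,::-1]
q=np.array([ray('top',a,.164)[:2] for a in ij])*1000
r=cv2.minAreaRect(q.astype(np.float32));print('bar',bar.sum(),r,np.median(W[bar][:,2]))
print(cv2.boxPoints(r))
tab=roi&(hsv[...,2]>=90)&(W[...,2]>.15)
print('tab',tab.sum(),W[tab].mean(0) if tab.any() else None)
# others
for nm,(a,b,c2,e) in dict(tape=(160,200,385,430),carton=(228,275,385,425),w=(155,192,120,168),f=(225,252,120,165)).items():
    w=W[a:b,c2:e].reshape(-1,3);w=w[(w[:,2]>.025)];print(nm,w.min(0).round(3),w.max(0).round(3))
cv2.imwrite('pics/topz.png',cv2.resize(p[130:260,190:350],None,fx=4.5,fy=4.5,interpolation=2))
E
```

```text
ztop 0.12020911521442586 8351
box ((545.3115234375, 39.773895263671875), (260.6651611328125, 417.8406982421875), 20.356185913085938)
[[ 350.4444    190.30994 ]
 [ 495.79245  -201.43588 ]
 [ 740.17865  -110.762146]
 [ 594.83057   280.98367 ]]
bar 104 ((561.7382202148438, 24.402908325195312), (437.2647705078125, 335.81689453125), 85.65428161621094) 0.16180343001896236
[[ 377.74576 -180.87775]
 [ 712.5972  -206.32407]
 [ 745.7307   229.68356]
 [ 410.8792   255.12988]]
tab 206 [0.50455281 0.00996759 0.41670125]
tape [ 0.368 -0.494  0.025] [ 0.688 -0.013  1.374]
carton [ 0.32  -0.477  0.025] [ 0.45  -0.013  1.374]
w [ 0.368 -0.013  0.026] [0.653 0.479 1.374]
f [ 0.368 -0.013  0.026] [0.435 0.468 1.374]
```

View pics/topz.png

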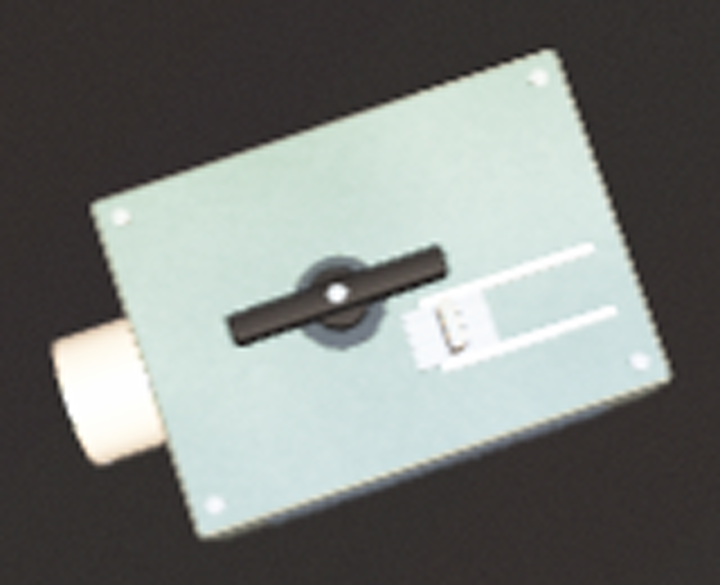

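```bash
python3 - <<'E'
from h import *
f=np.load('top0.npz');p,d=f['p'],f['d'];W=world('top',d)
hsv=cv2.cvtColor(p,cv2.COLOR_BGR2HSV)
ok=(d>.3)&(W[...,2]<.3)
roi=np.zeros(d.shape,bool);roi[135:255,195:345]=1
roi&=ok
m=(roi&(W[...,2]>.11)).astype(np.uint8)
m=cv2.morphologyEx(m,cv2.MORPH_CLOSE,np.ones((5,5)))
m=cv2.morphologyEx(m,cv2.MORPH_OPEN,np.ones((45,45)) )  # cut spigot
m2=((W[...,2]>.112)&(W[...,2]<.2)&roi).astype(np.uint8)
cn,_=cv2.findContours(m2,cv2.RETR_EXTERNAL,cv2.CHAIN_APPROX_NONE);cn=max(cn,key=cv2.contourArea)
pts=np.array([ray('top',q[0],.12)[:2] for q in cn])*1000
yaw=0.355
for k in range(4):
    R=np.array([[np.cos(yaw),-np.sin(yaw)],[np.sin(yaw),np.cos(yaw)]])
    L=pts@R   # unit-frame axes
    print('ext',yaw,[np.percentile(L[:,0],[1,3,97,99]).round(1),np.percentile(L[:,1],[1,3,8,92,97,99]).round(1)])
    lo,hi=np.percentile(L[:,0],[5,95]);
    # fit front edges
    a=[]
    mid=(L[:,0].min()+L[:,0].max())/2
    for s in(-1,1):
        g=s*(L[:,0]-mid); e=g>np.max(g)-12
        e&=abs(L[:,1]-np.median(L[:,1]))<150
        vx,vy,x0,y0=cv2.fitLine(L[e].astype(np.float32),cv2.DIST_HUBER,0,.01,.01).ravel()
        a.append(np.arctan2(-vx*np.sign(vy),abs(vy))); print(s,'edge x',x0,'da',a[-1])
    yaw+=np.mean(a)
R=np.array([[np.cos(yaw),-np.sin(yaw)],[np.sin(yaw),np.cos(yaw)]]);L=pts@R
np.save('L.npy',L)
# -y edge & +y edge
e=L[:,1]<L[:,1].min()+5; print('-y edge',np.median(L[e,1]), 'y hist',np.histogram(L[:,1],bins=np.arange(-200,260,8)))
bar=roi&(hsv[...,2]<75)&(W[...,2]>.145)
n,l,s,c=cv2.connectedComponentsWithStats(bar.astype(np.uint8));i=1+s[1:,4].argmax();bar=l==i
q=np.array([ray('top',a,.164)[:2] for a in np.argwhere(bar)[:,::-1]])*1000
r=cv2.minAreaRect(q.astype(np.float32));print('bar',bar.sum(),r,np.median(W[bar][:,2]),W[bar].mean(0))
print('hub unit axes',np.array(r[0])@R)
tab=roi&(hsv[...,2]>=90)&(W[...,2]>.145)
print('tab',tab.sum(),W[tab].round(3)[:40])
for nm,(a,b,c2,e) in dict(tape=(160,200,385,430),carton=(228,275,385,425),w=(155,192,120,168),f=(225,252,120,165)).items():
    w=W[a:b,c2:e][ok[a:b,c2:e]];w=w[(w[:,2]>.025)];print(nm,w.min(0).round(3),w.max(0).round(3))
E
```

```text
ext 0.355 [array([397. , 397.2, 655.2, 655.4]), array([-360.8, -360.3, -359.5,   -2. ,   12.8,   16.9])]
-1 edge x 398.5173 da -0.0012160102
1 edge x 653.8593 da -0.0027012387
ext 0.35304135 [array([397.4, 397.6, 655.4, 655.9]), array([-359.7, -359.4, -358.5,   -1. ,   13.8,   17.9])]
-1 edge x 398.84314 da 0.00039453903
1 edge x 654.15497 da -0.000742511
ext 0.35286736 [array([397.4, 397.7, 655.4, 655.9]), array([-359.6, -359.3, -358.4,   -0.9,   13.9,   18. ])]
-1 edge x 398.86975 da 0.00056870386
1 edge x 654.18115 da -0.00056870386
ext 0.35286736 [array([397.4, 397.7, 655.4, 655.9]), array([-359.6, -359.3, -358.4,   -0.9,   13.9,   18. ])]
-1 edge x 398.86975 da 0.00056870386
1 edge x 654.18115 da -0.00056870386
-y edge -358.1604993188892 y hist (array([ 4,  5,  5,  4,  6,  4,  4,  5,  5,  4,  6,  4,  4,  5,  5,  4,  5,
        5,  4,  5,  5,  5,  4,  5, 75, 11, 13,  6,  0,  0,  0,  0,  0,  0,
        0,  0,  0,  0,  0,  0,  0,  0,  0,  0,  0,  0,  0,  0,  0,  0,  0,
        0,  0,  0,  0,  0,  0]), array([-200, -192, -184, -176, -168, -160, -152, -144, -136, -128, -120,
       -
[... 975 characters left out ...]
 0.163]
 [ 0.563 -0.018  0.165]
 [ 0.564 -0.022  0.163]
 [ 0.563 -0.025  0.166]
 [ 0.563 -0.028  0.167]
 [ 0.56  -0.006  0.164]
 [ 0.56  -0.009  0.165]
 [ 0.561 -0.012  0.16 ]
 [ 0.56  -0.015  0.164]
 [ 0.561 -0.019  0.161]
 [ 0.557  0.003  0.16 ]
 [ 0.557  0.     0.164]
 [ 0.556 -0.003  0.169]
 [ 0.557 -0.006  0.165]
 [ 0.557 -0.009  0.166]
 [ 0.555  0.061  0.148]
 [ 0.552  0.044  0.166]
 [ 0.553  0.041  0.161]
 [ 0.552  0.038  0.166]
 [ 0.553  0.035  0.161]
 [ 0.554  0.01   0.162]
 [ 0.553  0.006  0.166]]
tape [ 0.584 -0.494  0.025] [ 0.688 -0.391  0.055]
carton [ 0.32  -0.477  0.025] [ 0.45  -0.386  0.068]
w [0.583 0.41  0.026] [0.653 0.479 0.225]
f [0.371 0.41  0.026] [0.435 0.468 0.207]
```

```bash
python3 - <<'E'
from h import *
yaw=.353;R=np.array([[np.cos(yaw),-np.sin(yaw)],[np.sin(yaw),np.cos(yaw)]])
C=np.array([526.6,-180.]);
print('unit origin world',R@C)
def U(px,z,n=''):
    w=ray('top',px,z)*1000 if 0 else ray('top',px,z)
    print(n,px,'world',w.round(4),'unit mm',(w[:2]*1000@R-C).round(1))
f=lambda x,y:(190+(x+.5)/4.5-.5,130+(y+.5)/4.5-.5)
U(f(337,292),.165,'cap')
for q in((230,322),(240,345),(440,247),(448,272)):U(f(*q),.164,'barend')
for q in((437,305),(452,352),(465,347),(448,303),(475,300),(490,350)):U(f(*q),.167,'tab')
for q in((405,315),(417,368),(440,368),(483,292),(497,348)):U(f(*q),.125,'plate')
fz=np.load('top0.npz');W=world('top',fz['d'])
# height map around tab
for v in range(192,212): print(v,' '.join('%4d'%(1000*W[v,u,2]) for u in range(278,304)))
E
```

```text
unit origin world [556.35832351  13.15202874]
cap (264.5, 194.5) world [0.5478 0.0392 0.165 ] unit mm [ 0.9 27.4]
barend (240.72222222222223, 201.16666666666669) world [0.5251 0.1131 0.164 ] unit mm [  5.2 104.6]
barend (242.94444444444446, 206.27777777777777) world [0.5091 0.1056 0.164 ] unit mm [-12.4 103.1]
barend (287.3888888888889, 184.5) world [ 0.5813 -0.0318  0.164 ] unit mm [  7.9 -50.8]
barend (289.1666666666667, 190.05555555555554) world [ 0.5638 -0.0378  0.164 ] unit mm [-10.6 -50.4]
tab (286.72222222222223, 197.38888888888889) world [ 0.54   -0.0306  0.167 ] unit mm [-30.5 -35.4]
tab (290.05555555555554, 207.83333333333331) world [ 0.5074 -0.0417  0.167 ] unit mm [-64.9 -34.5]
tab (292.94444444444446, 206.72222222222223) world [ 0.5111 -0.0506  0.167 ] unit mm [-64.5 -44.2]
tab (289.1666666666667, 196.94444444444446) world [ 0.5415 -0.0382  0.167 ] unit mm [-31.6 -43.1]
tab (295.1666666666667, 196.27777777777777) world [ 0.5441 -0.0569  0.167 ] unit mm [-35.7 -61.5]
tab (298.5, 207.38888888888889) world [ 0.5094 -0.0679  0.167 ] unit mm [-72.1 -59.9]
plate (279.611111111
[... 2449 characters left out ...]
  124  125  125  131  128  128
207  123  116  123  125  125  127  127  126  125  122  126  139  154  158  143  127  125  124  125  131  123  129  129  128  127  125
208  117  121  115  119  125  126  127  121  122  127  125  126  131  124  128  122  131  123  129  121  125  126  120  115  115  119
209  122  121  117  123  126  125  127  127  128  122  123  124  124  127  120  129  127  125 1373  121  114  118  119  118  116  119
210  118  120  116  121  122  126  125  126  129  127  125  125  128  126  126  127  120  121  121  125  122  122  119  117  121  120
211  121  122  121  122  122  124  129  123  125  119  124  125  128  120  113  114  121 1373  119  125  121  122  123  116  120  119
```

```bash
cat >> h.py <<'E'
from scipy.spatial.transform import Rotation as Ro
YAW=.353
R2=np.array([[np.cos(YAW),-np.sin(YAW)],[np.sin(YAW),np.cos(YAW)]])
C=np.array([.5266,-.1812])
def U2W(x,y,z): return np.r_[R2@(C+np.array([x,y])/1000),z/1000]
def now():
    o=robot.get_obs();p=o['tool_pos'];u=(p[:2]@R2-C)*1000
    Rt=Ro.from_euler('xyz',o['ee_rot']).as_matrix()
    F=o['wrist_force'];fu=F[:2]@R2
    print('t %.2f unit[%.1f %.1f] z %.1f rpy %s Funit[%.2f %.2f %.2f] w %.3f'%(o['time'],*u,p[2]*1000,o['ee_rot'].round(4),*fu,F[2],o['width']), 'Mz %.3f'%o['wrist_torque'][2])
    return o,Rt
def go(x,y,z,yaw=YAW):
    o,Rt=now();d=Rt.T@(U2W(x,y,z)-o['tool_pos'])*100
    print('shift cm',d.round(2),'spin',round((o['ee_rot'][2]-yaw+np.pi)%(2*np.pi)-np.pi,4))
E
python3 - <<'E'
from h import *
go(-46,4,240)
f=np.load('top0.npz');W=world('top',f['d'])[190:212,278:304].reshape(-1,3)
t=W[(W[:,2]>.155)&(W[:,2]<.18)];u=(t[:,:2]@R2-C)*1000;k=u[:,0]<-20;print(k.sum(),u[k].mean(0),u[k].min(0),u[k].max(0))
E
```

```text
t 0.15 unit[-464.2 -364.8] z 204.6 rpy [-3.1414e+00  1.7000e-03 -1.1040e+00] Funit[0.75 -0.50 0.35] w 0.094 Mz 0.039
shift cm [-31.9  -45.73  -3.48] spin -1.457
46 [-44.70348564 -38.25569353] [-62.53849269 -44.64648855] [-26.73335601 -32.54280554]
```

```bash
python3 -m inch '0 0 -1.5 0 1; -1 -1.5 -3.5 -0.05 1; -2.5 -3.5 -3.5 -0.13 1; -4.5 -6.5 -3.5 -0.22 1; -6.5 -9.3 -3.5 -0.31 1; -8.5 -12.2 -3.5 -0.4 1; -10.5 -15 -3.5 -0.49 1; -12.5 -17.9 -3.5 -0.58 1; -14.5 -20.8 -3.5 -0.67 1; -16.5 -23.7 -3.5 -0.76 1; -18.5 -26.5 -3.5 -0.85 1; -20.5 -29.4 -3.5 -0.94 1; -22.5 -32.3 -3.5 -1.03 1; -24.5 -35.1 -3.5 -1.12 1; -26.5 -38 -3.5 -1.21 1; -28.5 -40.9 -3.5 -1.3 1; -30.5 -43.7 -3.5 -1.4 1; -31.5 -45.2 -3.5 -1.457 1; -31.9 -45.7 -3.5 -1.457 1; -31.9 -45.7 -3.5 -1.457 1'; python3 - <<'E'
from h import *
go(-46,2,141)
p,d=robot.snapshot('wrist');cv2.imwrite('pics/w1.png',p);np.savez('w1.npz',p=p,d=d)
p,d=robot.snapshot('side');cv2.imwrite('pics/s1.png',p)
E
```

```text
time: 1.82
tool_pos: [0.512, 0.0008, 0.2395]
ee_rot: [-3.139, 0.001, 0.354]
wrist_force: [0.2, 0.5, -0.1]
width: 0.0001
t 1.82 unit[-45.9 4.9] z 239.5 rpy [-3.1394e+00  1.3000e-03  3.5390e-01] Funit[0.38 0.44 -0.08] w 0.000 Mz -0.003
shift cm [0.   0.32 9.85] spin 0.0009
```

View pics/w1.png

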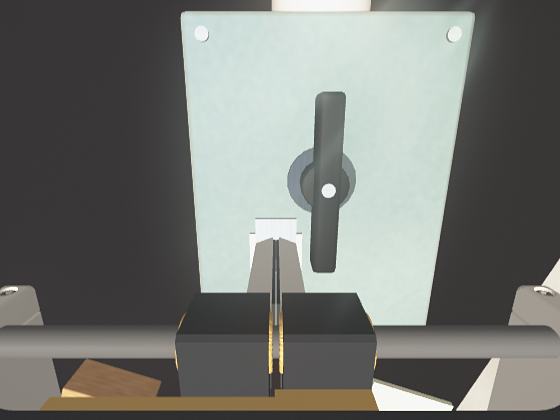

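View pics/s1.png

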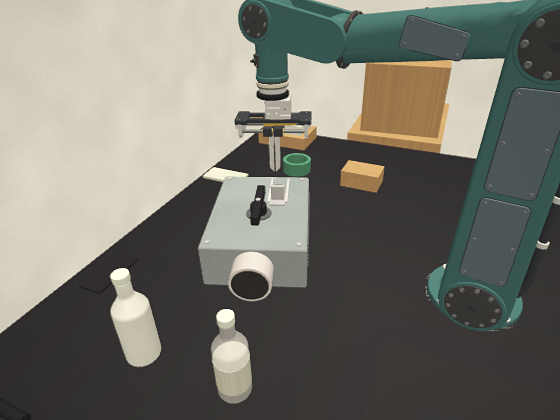

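The wrist view shows the closed fingertips at (275,238) over the guard plate's near end, clear of the bar, which runs from (331,92) to (323,272) with its cap at (328,190). I'll cross-check the hub position from this view before descending.

```bash
python3 - <<'E'
from h import *
o,Rt=now();c=robot.camera_info('wrist');M=c['mount'];K=c['K']
def wr(uv,z):
    d=Rt@M[:3,:3]@np.linalg.inv(K)@np.array([*uv,1.]);p=o['tool_pos']+Rt@M[:3,3]
    w=p+d*(z-p[2])/d[2];return ((w[:2]@R2-C)*1000).round(1)
print('cap',wr((328.5,190.5),.165))
for q in((317,93),(346,95),(311,270),(335,272)):print('bar',wr(q,.164))
for q in((182,12),(473,13)):print('corner',wr(q,.12))
E
python3 -m inch '0 0 2 0 1; 0 0.1 4.5 0 1; 0 0.2 7 0 1; 0 0.3 8.5 0 1; 0 0.3 9.5 0 1; 0 0.3 9.8 0 1; 0 0.3 9.8 0 1; 0 0.3 9.8 0 1'; python3 -c "
from h import *
now()"
```

```text
t 1.92 unit[-47.0 3.4] z 239.9 rpy [-3.1403e+00  1.1000e-03  3.5140e-01] Funit[-0.16 -0.03 -0.76] w 0.000 Mz -0.011
cap [-1.8 24.8]
bar [-14.3 103.4]
bar [  8.6 101.8]
bar [-14.4 -51. ]
bar [  8. -53.]
corner [-127.8  172.9]
corner [123.7 171.5]
time: 2.58
tool_pos: [0.5129, -0.0044, 0.1432]
ee_rot: [-3.141, -0.001, 0.35]
wrist_force: [0.1, -0.6, 0.3]
width: 0.0007
t 2.58 unit[-46.8 -0.2] z 143.2 rpy [-3.1413e+00 -7.0000e-04  3.5020e-01] Funit[-0.13 -0.61 0.26] w 0.001 Mz 0.011
```

```bash
python3 -m inch '0.1 0.8 0 0 1; 0.1 1.6 0 0 1; 0.1 2.2 0 0 1; 0.1 2.7 0 0 1; 0.1 3.2 0 0 1; 0.1 3.7 0 0 1; 0.1 4.2 0 0 1; 0.1 4.7 0 0 1; 0.1 5.2 0 0 1'; python3 -c "
from h import *
now()"
python3 -m inch '0 0.5 0 0 1; 0 1 0 0 1; 0 1.5 0 0 1; 0 2 0 0 1; 0 2.5 0 0 1; 0 3 0 0 1; 0 3.4 0 0 1; 0 3.7 0 0 1; 0 4 0 0 1; 0 4.2 0 0 1'; python3 -c "
from h import *
now()"
```

```text
time: 3.33
tool_pos: [0.532, -0.053, 0.1432]
ee_rot: [-3.141, -0.001, 0.351]
wrist_force: [-0.8, 2.8, 2.6]
width: 0.001
t 3.33 unit[-45.8 -52.5] z 143.2 rpy [-3.1409e+00 -1.1000e-03  3.5060e-01] Funit[0.19 2.92 2.57] w 0.001 Mz 0.028
time: 4.17
tool_pos: [0.5465, -0.0928, 0.1432]
ee_rot: [-3.141, -0.001, 0.35]
wrist_force: [0.8, 2.8, 1.1]
width: 0.0008
t 4.17 unit[-45.9 -94.8] z 143.2 rpy [-3.1409e+00 -1.0000e-03  3.5040e-01] Funit[1.74 2.32 1.11] w 0.001 Mz 0.056
```

Sliding at about 2.5 N. I'll creep on to the end stop.

```bash
for i in 1; do python3 -m inch '0 0.15 0 0 1; 0 0.3 0 0 1; 0 0.4 0 0 1; 0 0.5 0 0 1; 0 0.5 0 0 1'; python3 -c "
from h import *
now()"; python3 -m inch '0 0.1 0 0 1; 0 0.2 0 0 1; 0 0.3 0 0 1; 0 0.3 0 0 1'; python3 -c "
from h import *
now()"; done
```

```text
time: 4.58
tool_pos: [0.5482, -0.0977, 0.1431]
ee_rot: [-3.141, -0.001, 0.35]
wrist_force: [0.4, 2.5, 1.2]
width: 0.0003
t 4.58 unit[-45.9 -100.0] z 143.1 rpy [-3.1412e+00 -9.0000e-04  3.5030e-01] Funit[1.21 2.24 1.18] w 0.000 Mz 0.033
time: 4.92
tool_pos: [0.5489, -0.0995, 0.1431]
ee_rot: [-3.139, -0.001, 0.351]
wrist_force: [-0.8, 6.5, 2.9]
width: 0.0005
t 4.92 unit[-46.0 -101.9] z 143.1 rpy [-3.1387e+00 -7.0000e-04  3.5080e-01] Funit[1.50 6.33 2.92] w 0.000 Mz 0.003
```

```bash
python3 -m inch '0 0.1 0 0 1; 0 0.2 0 0 1; 0 0.2 0 0 1; 0 0.2 0 0 1'; python3 -c "
from h import *
now()"
```

```text
time: 5.25
tool_pos: [0.5489, -0.0995, 0.1431]
ee_rot: [-3.135, -0.0, 0.352]
wrist_force: [-2.9, 7.1, 4.2]
width: 0.0005
t 5.25 unit[-46.0 -101.9] z 143.1 rpy [-3.1346e+00 -3.0000e-04  3.5180e-01] Funit[-0.26 7.69 4.18] w 0.000 Mz 0.006
```

```bash
python3 -m inch '0 -0.4 0 0 1; 0 -0.8 0 0 1; 0 -1 -2 0 1; 0 -1 -5 0 1; 0 -1 -7.5 0 1; 0 -1 -7.5 0 1'; python3 - <<'E'
from h import *
go(-50,92,220)
p,d=robot.snapshot('top');cv2.imwrite('pics/t2.png',p)
p,d=robot.snapshot('side');cv2.imwrite('pics/s2.png',cv2.resize(p[160:300,180:340],None,fx=4,fy=4))
E
```

```text
time: 5.75
tool_pos: [0.548, -0.092, 0.2245]
ee_rot: [3.141, -0.009, 0.351]
wrist_force: [0.1, -0.3, 0.7]
width: 0.0004
t 5.75 unit[-44.2 -94.6] z 224.5 rpy [ 3.1407 -0.0085  0.3512] Funit[-0.04 -0.32 0.75] w 0.000 Mz 0.012
shift cm [ -0.62 -18.65   0.42] spin -0.0018
```

View pics/s2.png

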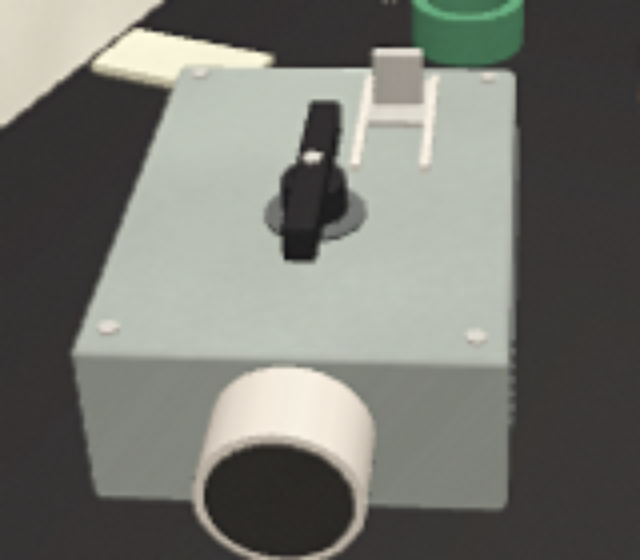

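The guard's tab, at (398,78) in the enlarged side view, is at the far end of its track, and the bar at (312,180) is still at rest. Next I'll move to the left end of the bar, on its -x side.

```bash
python3 -m inch '-0.3 -1.5 0 0 1; -0.6 -4 0 0 1; -0.6 -7 0 0 1; -0.6 -10 0 0 1; -0.6 -13 0 0 1; -0.6 -16 0 0 1; -0.6 -18 0 0 1; -0.6 -18.7 0 0 1; -0.6 -18.7 2.5 0 1; -0.6 -18.7 5 0 1; -0.6 -18.7 7 0 1; -0.6 -18.7 8 0 1; -0.6 -18.7 8 0 1; -0.6 -18.7 8 0 1'; python3 - <<'E'
from h import *
now()
import numpy as np
# arc: hub (-1.5,27), r 65, finger half thickness 12.5 + bar 11
for th in np.arange(0,1.6,.1):
    print(round(th,2),[round(v,1) for v in (-1.5+65*np.sin(th)-23.5*np.cos(th),27+65*np.cos(th)+23.5*np.sin(th))])
E
```

```text
time: 7.02
tool_pos: [0.4757, 0.0822, 0.1393]
ee_rot: [-3.137, -0.0, 0.351]
wrist_force: [-0.8, 0.0, 1.1]
width: 0.0005
t 7.02 unit[-51.8 93.9] z 139.3 rpy [-3.137e+00 -2.000e-04  3.508e-01] Funit[-0.77 0.32 1.11] w 0.000 Mz -0.057
0.0 [np.float64(-25.0), np.float64(92.0)]
0.1 [np.float64(-18.4), np.float64(94.0)]
0.2 [np.float64(-11.6), np.float64(95.4)]
0.3 [np.float64(-4.7), np.float64(96.0)]
0.4 [np.float64(2.2), np.float64(96.0)]
0.5 [np.float64(9.0), np.float64(95.3)]
0.6 [np.float64(15.8), np.float64(93.9)]
0.7 [np.float64(22.4), np.float64(91.9)]
0.8 [np.float64(28.8), np.float64(89.1)]
0.9 [np.float64(34.8), np.float64(85.8)]
1.0 [np.float64(40.5), np.float64(81.9)]
1.1 [np.float64(45.8), np.float64(77.4)]
1.2 [np.float64(50.6), np.float64(72.5)]
1.3 [np.float64(54.8), np.float64(67.0)]
1.4 [np.float64(58.6), np.float64(61.2)]
1.5 [np.float64(61.7), np.float64(55.0)]
```

```bash
python3 -m inch '0.6 0.1 0 0 1; 1.3 0.2 0 0 1; 1.9 0.2 0 0 1; 2.3 0.2 0 0 1; 2.5 0.2 0 0 1; 2.6 0.2 0 0 1; 2.6 0.2 0 0 1'; python3 -c "
from h import *
now()"; python3 -m inch '0.1 0 0 0 1; 0.2 0 0 0 1; 0.3 0 0 0 1; 0.4 0 0 0 1; 0.4 0 0 0 1'; python3 -c "
from h import *
now()"
```

```text
time: 7.6
tool_pos: [0.501, 0.0894, 0.1393]
ee_rot: [-3.137, -0.0, 0.351]
wrist_force: [-0.2, -0.2, -0.2]
width: -0.0001
t 7.60 unit[-25.5 91.9] z 139.3 rpy [-3.137e+00 -2.000e-04  3.510e-01] Funit[-0.21 -0.08 -0.16] w -0.000 Mz 0.033
time: 8.02
tool_pos: [0.5041, 0.091, 0.1392]
ee_rot: [-3.136, 0.001, 0.351]
wrist_force: [-3.1, -0.6, 1.6]
width: 0.0007
t 8.02 unit[-22.1 92.3] z 139.2 rpy [-3.1361e+00  1.2000e-03  3.5110e-01] Funit[-3.11 0.54 1.61] w 0.001 Mz -0.072
```

```bash
cat >> h.py <<'E'
HX,HY,D=-1.5,27.,22.
def arc(ths):
    o,Rt=now();y0=o['ee_rot'][2]
    for th in ths:
        x=HX+65*np.sin(th)-D*np.cos(th);y=HY+65*np.cos(th)+D*np.sin(th)
        s=Rt.T@(np.r_[U2W(x,y,0)[:2],o['tool_pos'][2]]-o['tool_pos'])*100
        print(round(th,3),'%.2f %.2f %.2f %.3f'%(*s,y0-YAW+th))
def feel():
    o,Rt=now();th=YAW-o['ee_rot'][2];p=o['tool_pos'];u=(p[:2]@R2-C)*1000-[HX,HY]
    f=Rt.T@o['wrist_force'];n=u@[-np.cos(th),np.sin(th)];l=u@[np.sin(th),np.cos(th)]
    print('th_tool %.3f  along %.1f off %.1f  th_contact %.3f  push %.2f side %.2f tz %.2f'%(th,l,n,th-np.arctan2(n-D,l),-f[0],f[1],f[2]))
E
python3 -c "
from h import *
arc(np.arange(.05,.951,.05))"
```

```text
t 8.02 unit[-22.1 92.3] z 139.2 rpy [-3.1361e+00  1.2000e-03  3.5110e-01] Funit[-3.11 0.54 1.61] w 0.001 Mz -0.072
0.05 0.19 -0.07 0.00 0.048
0.1 0.52 -0.15 0.00 0.098
0.15 0.85 -0.22 0.00 0.148
0.2 1.19 -0.27 0.00 0.198
0.25 1.53 -0.31 -0.00 0.248
0.3 1.88 -0.33 -0.00 0.298
0.35 2.22 -0.33 -0.00 0.348
0.4 2.56 -0.31 -0.00 0.398
0.45 2.90 -0.28 -0.00 0.448
0.5 3.24 -0.23 -0.00 0.498
0.55 3.58 -0.16 -0.00 0.548
0.6 3.91 -0.08 -0.00 0.598
0.65 4.24 0.02 -0.01 0.648
0.7 4.56 0.14 -0.01 0.698
0.75 4.88 0.27 -0.01 0.748
0.8 5.19 0.42 -0.01 0.798
0.85 5.49 0.58 -0.01 0.848
0.9 5.78 0.76 -0.01 0.898
0.95 6.07 0.95 -0.01 0.948
```

```bash
python3 -m inch '0.2 -0.05 0 0.05 1; 0.5 -0.15 0 0.1 1; 0.85 -0.2 0 0.15 1; 1.2 -0.25 0 0.2 1; 1.55 -0.3 0 0.25 1; 1.9 -0.35 0 0.3 1; 2.2 -0.35 0 0.35 1; 2.55 -0.3 0 0.4 1; 2.9 -0.3 0 0.45 1; 3.25 -0.25 0 0.5 1; 3.25 -0.25 0 0.5 1'; python3 -c "
from h import *
feel();arc(np.arange(.55,1.01,.05))"
```

```text
time: 8.93
tool_pos: [0.5337, 0.1047, 0.1392]
ee_rot: [-3.137, 0.004, -0.15]
wrist_force: [-3.4, -0.4, 1.7]
width: 0.0003
t 8.93 unit[10.4 94.9] z 139.2 rpy [-3.1373  0.0044 -0.1496] Funit[-3.32 0.76 1.71] w 0.000 Mz -0.027
th_tool 0.503  along 65.3 off 22.3  th_contact 0.498  push 3.28 side 0.92 tz -1.70
t 8.93 unit[10.4 94.9] z 139.2 rpy [-3.1373  0.0044 -0.1496] Funit[-3.32 0.76 1.71] w 0.000 Mz -0.027
0.55 0.34 -0.07 -0.00 0.047
0.6 0.67 -0.15 -0.00 0.097
0.65 1.01 -0.22 -0.00 0.147
0.7 1.35 -0.28 -0.00 0.197
0.75 1.69 -0.31 -0.01 0.247
0.8 2.03 -0.33 -0.01 0.297
0.85 2.37 -0.33 -0.01 0.347
0.9 2.72 -0.32 -0.01 0.397
0.95 3.06 -0.28 -0.01 0.447
1.0 3.40 -0.23 -0.01 0.497
```

```bash
python3 -m inch '0.35 -0.05 0 0.05 1; 0.65 -0.15 0 0.1 1; 1 -0.2 0 0.15 1; 1.35 -0.3 0 0.2 1; 1.7 -0.3 0 0.25 1; 2.05 -0.35 0 0.3 1; 2.35 -0.35 0 0.35 1; 2.6 -0.3 0 0.38 1; 2.6 -0.3 0 0.38 1'; python3 -c "
from h import *
feel();arc(np.arange(.9,1.05,.02))"
```

```text
time: 9.68
tool_pos: [0.5595, 0.1045, 0.1393]
ee_rot: [-3.138, 0.007, -0.529]
wrist_force: [-3.8, 2.4, 3.0]
width: 0.0005
t 9.68 unit[34.5 85.8] z 139.3 rpy [-3.1384  0.0072 -0.5285] Funit[-2.74 3.62 3.02] w 0.000 Mz -0.029
th_tool 0.882  along 65.2 off 22.5  th_contact 0.874  push 4.56 side -0.20 tz -2.99
t 9.68 unit[34.5 85.8] z 139.3 rpy [-3.1384  0.0072 -0.5285] Funit[-2.74 3.62 3.02] w 0.000 Mz -0.029
0.9 0.17 -0.02 -0.00 0.018
0.92 0.30 -0.06 -0.00 0.038
0.94 0.43 -0.09 -0.00 0.058
0.96 0.57 -0.13 -0.00 0.078
0.98 0.70 -0.16 -0.00 0.098
1.0 0.83 -0.19 -0.01 0.118
1.02 0.97 -0.22 -0.01 0.138
1.04 1.10 -0.24 -0.01 0.158
```

```bash
python3 -m inch '0.15 -0.03 0 0.02 1; 0.3 -0.05 0 0.04 1; 0.4 -0.08 0 0.055 1; 0.4 -0.08 0 0.055 1; 0.4 -0.08 0 0.055 1' >/dev/null; python3 -c "
from h import *
feel()"
```

```text
t 10.10 unit[37.4 84.1] z 139.3 rpy [-3.1383  0.0087 -0.5815] Funit[-3.85 3.68 2.61] w 0.001 Mz -0.065
th_tool 0.935  along 65.2 off 22.8  th_contact 0.922  push 5.28 side 0.90 tz -2.57
```

```bash
python3 -m inch '0.1 -0.02 0 0.015 1; 0.2 -0.04 0 0.03 1; 0.3 -0.06 0 0.045 1; 0.3 -0.06 0 0.045 1; 0.3 -0.06 0 0.045 1' >/dev/null; python3 -c "
from h import *
feel()"
```

```text
t 10.52 unit[39.5 82.7] z 139.4 rpy [-3.1382  0.0098 -0.6248] Funit[-4.61 4.02 2.19] w 0.001 Mz 0.003
th_tool 0.978  along 65.1 off 23.3  th_contact 0.958  push 5.93 side 1.57 tz -2.14
```

```bash
python3 -m inch '0.1 -0.02 0 0.015 1; 0.2 -0.04 0 0.03 1; 0.3 -0.06 0 0.04 1; 0.3 -0.06 0 0.04 1; 0.3 -0.06 0 0.04 1' >/dev/null; python3 -c "
from h import *
feel()"
```

```text
t 10.93 unit[41.6 81.1] z 139.4 rpy [-3.1381  0.0106 -0.6636] Funit[-3.36 4.02 2.14] w 0.000 Mz 0.004
th_tool 1.017  along 65.1 off 23.3  th_contact 0.997  push 5.20 side 0.74 tz -2.09
```

Still at spring level (about 5 N). Creeping on.

```bash
python3 -m inch '0.1 -0.02 0 0.015 1; 0.2 -0.04 0 0.03 1; 0.3 -0.06 0 0.04 1; 0.3 -0.06 0 0.04 1; 0.3 -0.06 0 0.04 1' >/dev/null; python3 -c "
from h import *
feel()"
```

```text
t 11.35 unit[43.7 79.3] z 139.4 rpy [-3.1379  0.0113 -0.7025] Funit[-3.72 4.76 2.30] w 0.001 Mz -0.048
th_tool 1.056  along 65.1 off 23.2  th_contact 1.037  push 6.00 side 0.88 tz -2.24
```

```bash
python3 -m inch '0.1 -0.02 0 0.015 1; 0.2 -0.04 0 0.03 1; 0.3 -0.06 0 0.045 1; 0.3 -0.06 0 0.045 1; 0.3 -0.06 0 0.045 1' >/dev/null; python3 -c "
from h import *
feel()"
```

```text
t 11.77 unit[45.8 77.5] z 139.4 rpy [-3.1378  0.0121 -0.7464] Funit[-2.56 4.37 2.87] w 0.000 Mz -0.050
th_tool 1.099  along 65.1 off 23.5  th_contact 1.077  push 5.09 side 0.28 tz -2.81
```

```bash
python3 -m inch '0.1 -0.02 0 0.015 1; 0.2 -0.04 0 0.03 1; 0.3 -0.06 0 0.04 1; 0.3 -0.06 0 0.04 1; 0.3 -0.06 0 0.04 1' >/dev/null; python3 -c "
from h import *
feel()"
```

```text
t 12.18 unit[47.8 75.6] z 139.4 rpy [-3.1377  0.0129 -0.7855] Funit[-2.48 3.72 2.17] w 0.000 Mz -0.032
th_tool 1.138  along 65.1 off 23.5  th_contact 1.116  push 4.45 side 0.68 tz -2.12
```

```bash
python3 -m inch '0.1 -0.02 0 0.015 1; 0.2 -0.04 0 0.03 1; 0.3 -0.06 0 0.04 1; 0.3 -0.06 0 0.04 1; 0.3 -0.06 0 0.04 1' >/dev/null; python3 -c "
from h import *
feel()"
```

```text
t 12.60 unit[49.6 73.6] z 139.4 rpy [-3.1377  0.0138 -0.8247] Funit[-2.82 4.51 1.52] w 0.000 Mz -0.095
th_tool 1.178  along 65.1 off 23.5  th_contact 1.155  push 5.26 side 0.87 tz -1.45
```

```bash
python3 -m inch '0.1 -0.02 0 0.015 1; 0.2 -0.04 0 0.03 1; 0.3 -0.06 0 0.04 1; 0.3 -0.06 0 0.04 1; 0.3 -0.06 0 0.04 1' >/dev/null; python3 -c "
from h import *
feel()"
```

```text
t 13.02 unit[51.4 71.6] z 139.4 rpy [-3.1377  0.0148 -0.8637] Funit[-4.32 3.67 1.85] w 0.001 Mz -0.009
th_tool 1.217  along 65.1 off 23.5  th_contact 1.193  push 4.97 side 2.78 tz -1.78
```

```bash
python3 -m inch '0.1 -0.02 0 0.015 1; 0.2 -0.04 0 0.03 1; 0.3 -0.06 0 0.04 1; 0.3 -0.06 0 0.04 1; 0.3 -0.06 0 0.04 1' >/dev/null; python3 -c "
from h import *
feel()"
```

```text
t 13.43 unit[53.0 69.6] z 139.4 rpy [-3.1379  0.0158 -0.9028] Funit[-3.38 4.19 2.83] w 0.000 Mz -0.035
th_tool 1.256  along 65.0 off 23.6  th_contact 1.231  push 5.07 side 1.90 tz -2.76
```

```bash
python3 -m inch '0.1 -0.02 0 0.015 1; 0.2 -0.04 0 0.03 1; 0.3 -0.06 0 0.04 1; 0.3 -0.06 0 0.04 1; 0.3 -0.06 0 0.04 1' >/dev/null; python3 -c "
from h import *
feel()"
```

```text
t 13.85 unit[54.2 68.4] z 139.4 rpy [-3.1386  0.0187 -0.9413] Funit[-4.02 6.37 2.80] w 0.001 Mz 0.037
th_tool 1.294  along 64.8 off 24.6  th_contact 1.254  push 7.28 side 2.12 tz -2.67
```

```bash
python3 -m inch '0.15 0 0 0 1; 0.3 -0.02 0 0 1; 0.4 -0.03 0 0 1; 0.4 -0.03 0 0 1' ; python3 -c "
from h import *
feel()"
```

```text
time: 14.18
tool_pos: [0.5846, 0.0943, 0.1395]
ee_rot: [-3.139, 0.025, -0.939]
wrist_force: [-8.3, 6.8, 4.0]
width: 0.001
t 14.18 unit[54.6 67.6] z 139.5 rpy [-3.1393  0.0248 -0.9392] Funit[-5.45 9.27 3.99] w 0.001 Mz -0.055
th_tool 1.292  along 65.1 off 23.6  th_contact 1.268  push 10.51 side 2.68 tz -3.74
```

```bash
python3 -m inch '0.4 -0.02 0 0 1; 0.4 -0.02 0 0 1; 0.4 -0.02 0 0 1; 0.4 -0.02 0 0 1' ; python3 -c "
from h import *
feel()"
```

```text
time: 14.52
tool_pos: [0.5847, 0.0941, 0.1396]
ee_rot: [-3.14, 0.032, -0.937]
wrist_force: [-9.3, 7.7, 5.2]
width: 0.0002
t 14.52 unit[54.6 67.4] z 139.6 rpy [-3.1403  0.0318 -0.9367] Funit[-6.06 10.46 5.24] w 0.000 Mz -0.084
th_tool 1.290  along 65.1 off 23.2  th_contact 1.271  push 11.89 side 2.91 tz -4.86
```

```bash
python3 -m inch '0.4 -0.02 0 0 1; 0.4 -0.02 0 0 1; 0.4 -0.02 0 0 1; 0.4 -0.02 0 0 1; 0.4 -0.02 0 0 1' >/dev/null; python3 -c "
from h import *
feel()"
```

```text
t 14.93 unit[54.6 67.4] z 139.6 rpy [-3.1415  0.0393 -0.934 ] Funit[-6.68 10.91 5.76] w 0.000 Mz -0.107
th_tool 1.287  along 65.1 off 23.0  th_contact 1.271  push 12.56 side 3.36 tz -5.27
```

```bash
python3 -m inch '0.38 -0.02 0 0 1; 0.38 -0.02 0 0 1; 0.38 -0.02 0 0 1; 0.38 -0.02 0 0 1; 0.38 -0.02 0 0 1; 0.38 -0.02 0 0 1; 0.38 -0.02 0 0 1' >/dev/null; python3 -c "
from h import *
feel()"
```

```text
t 15.52 unit[54.5 67.6] z 139.7 rpy [ 3.1405  0.0467 -0.9313] Funit[-6.36 10.84 5.34] w 0.000 Mz -0.056
th_tool 1.284  along 65.2 off 23.1  th_contact 1.267  push 12.44 side 3.04 tz -4.76
```

```bash
python3 -c "
from h import *
import h
h.D=23.
arc(np.arange(1.2,-.01,-.1))
o,Rt=now()
print(Rt.T@(U2W(-55,92,139)-o['tool_pos'])*100)
"
```

```text
t 15.52 unit[54.5 67.6] z 139.7 rpy [ 3.1405  0.0467 -0.9313] Funit[-6.36 10.84 5.34] w 0.000 Mz -0.056
1.2 -0.53 0.23 0.02 -0.084
1.1 -1.14 0.55 0.05 -0.184
1.0 -1.72 0.92 0.08 -0.284
0.9 -2.26 1.35 0.11 -0.384
0.8 -2.75 1.83 0.13 -0.484
0.7 -3.19 2.36 0.15 -0.584
0.6 -3.58 2.93 0.17 -0.684
0.5 -3.91 3.54 0.19 -0.784
0.4 -4.17 4.17 0.20 -0.884
0.3 -4.37 4.83 0.21 -0.984
0.2 -4.51 5.51 0.22 -1.084
0.1 -4.57 6.20 0.22 -1.184
-0.0 -4.57 6.88 0.22 -1.284
t 15.52 unit[54.5 67.6] z 139.7 rpy [ 3.1405  0.0467 -0.9313] Funit[-6.36 10.84 5.34] w 0.000 Mz -0.056
[-5.42855952  9.81014406  0.33428024]
```

```bash
python3 -m inch '-0.3 0.15 0 -0.04 1; -0.85 0.4 0 -0.14 1; -1.4 0.75 0.05 -0.24 1; -2 1.15 0.1 -0.34 1; -2.5 1.6 0.1 -0.44 1; -2.95 2.1 0.15 -0.54 1; -3.4 2.65 0.15 -0.64 1; -3.75 3.25 0.2 -0.74 1; -4.05 3.85 0.2 -0.84 1; -4.25 4.5 0.2 -0.94 1; -4.45 5.2 0.2 -1.04 1; -4.55 5.85 0.2 -1.14 1; -4.6 6.55 0.2 -1.24 1; -4.75 7.3 0.25 -1.284 1; -5 8.3 0.3 -1.284 1; -5.3 9.3 0.3 -1.284 1; -5.4 9.8 0.3 -1.284 1; -5.4 9.8 0.3 -1.284 1'; python3 - <<'E'
from h import *
go(-55,92,230)
E
```

```text
time: 17.02
tool_pos: [0.4731, 0.0785, 0.1396]
ee_rot: [-3.098, 0.013, 0.352]
wrist_force: [-0.1, 0.7, 0.0]
width: 0.0005
t 17.02 unit[-55.5 91.3] z 139.6 rpy [-3.098   0.0134  0.3517] Funit[0.16 0.69 0.04] w 0.001 Mz -0.025
shift cm [-0.07 -0.47 -9.03] spin -0.0013
```

Now I'll retreat upward and towards the robot (unit -x) to clear the view.

```bash
python3 -m inch '0 -0.1 -2 0 1; 0 -0.3 -5 0 1; -0.5 -0.4 -8 0 1; -2.5 -0.4 -10 0 1; -5 -0.4 -11 0 1; -8 -0.4 -11 0 1; -10 -0.4 -11 0 1; -10 -0.4 -11 0 1' ; python3 - <<'E'
from h import *
now()
for n in('top','side'):
    p,d=robot.snapshot(n);np.savez(n+'3.npz',p=p,d=d)
    a=p[130:260,190:350] if n=='top' else p[160:300,180:340]
    cv2.imwrite(f'pics/{n}3z.png',cv2.resize(a,None,fx=4.5 if n=='top' else 4,fy=4.5 if n=='top' else 4,interpolation=2));cv2.imwrite(f'pics/{n}3.png',p)
E
```

```text
time: 17.68
tool_pos: [0.3795, 0.043, 0.2524]
ee_rot: [-3.1, 0.011, 0.35]
wrist_force: [0.6, 0.5, 0.7]
width: 0.0001
t 17.68 unit[-155.6 90.4] z 252.4 rpy [-3.1001  0.0106  0.35  ] Funit[0.75 0.31 0.71] w 0.000 Mz -0.009
```

View pics/top3.png

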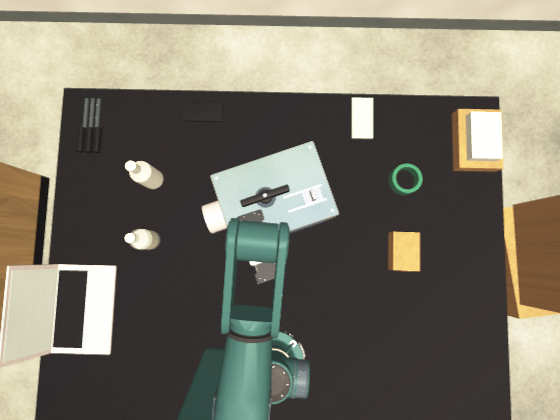

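View pics/side3z.png

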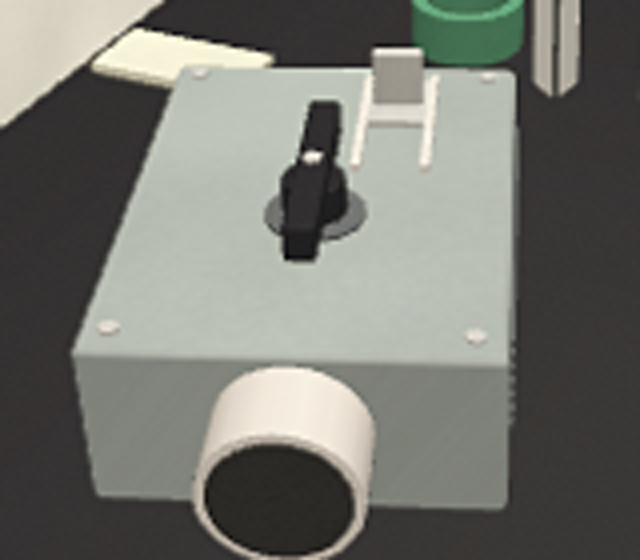

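The bar is back along (242,205)–(289,188), the tab sits at the track's end at about (314,194), and the bystanders look unmoved. One numeric check, then I'll hand in.

```bash
python3 - <<'E'
from h import *
a=np.load('top0.npz');b=np.load('top3.npz')
W=world('top',b['d'])[182:212,296:330].reshape(-1,3)
t=W[(W[:,2]>.155)&(W[:,2]<.18)];u=(t[:,:2]@R2-C)*1000;print('tab',len(t),u.mean(0))
for n,s in dict(tape=np.s_[155:205,380:435],carton=np.s_[225:278,382:428],w=np.s_[150:195,118:170],f=np.s_[222:256,118:166],bar=np.s_[182:208,238:282]).items():
    df=np.abs(a['p'][s].astype(int)-b['p'][s]).max(-1);print(n,'pixels changed>40:',(df>40).sum())
robot.close_job();now()
E
```

```text
tab 47 [ -44.98682266 -114.0326185 ]
tape pixels changed>40: 0
carton pixels changed>40: 0
w pixels changed>40: 0
f pixels changed>40: 0
bar pixels changed>40: 0
the job is handed in; nothing more can be done
the job is handed in; nothing more can be done
```

I started the fume extractor as asked and handed the job in at about 18 s of the 64 s allowed; no verdict is reported.

- **Guard:** I pushed the tab along the track until the push rose from about 2.5 N to 7.7 N with no further movement. The last check put the tab at y = -114 mm in the unit's frame. The fully open position is -115 mm, so the two agree within the roughly 2 mm calibration error.
- **Handle:** I turned it clockwise from its left end and felt the buffer at about 1.24 rad. The push then rose from about 5 N to 12–12.5 N, which is firm and well under the 20 N forcing limit. That works out to roughly 3 mm of buffer travel, judged from force alone. I held it there for 1.0 s, or 1.3 s counting all the time above 10 N.
- **Release:** I let the handle return under its spring against the retreating finger, then backed the arm off clear of everything.
- **Last checks:** In the top view, the areas around the handle, tape, carton, water bottle and flask show no changed pixels from the first picture.
- **Disagreement:** The top and wrist cameras differed by 3–4 mm on where the hub is. I used a value in between and relied on touch for the actual contact.

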